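Line up the salt shakers on the spice shelf

ROBOT

A 6-joint arm with a two-finger parallel gripper is mounted at the origin on a cart in front of the work surface, level with it; the furniture and walls round the work are solid. World frame = base frame: x ahead of the robot, y to its left, z up, the work surface at z = 0. Lengths are in m, angles in rad, forces in N, time in s.
With the tool pointing down it reaches from about 0.35 to 0.95 m from the base axis. Payload 17.4 kg.
Tool frame: the origin (TCP) lies where the fingers leave the gripper's body, on its centre line; the fingertips stand 84 mm ahead of it and the grasp point (between the pads) lies grip_point_offset ahead of it (grip_point_offset is the distance from the TCP to the grasp point, in m); z points along the fingers, y is the line along which they close (so a half turn about z gives the same grasp; the last joint's range is limited). The gripper opens to 93 mm and grips with 3 to 60 N. Pads are 15 mm wide; open, the fingers measure 128 mm over their backs; the gripper's body (75 mm by 188 mm) begins 65 mm behind the grasp point.
Start: joints at [1.201, 0.116, 1.442, -0, 1.584, -0.038], TCP at [0.22, 0.638, 0.303] pointing down, gripper open.
Joint ranges: [-2.83, 2.83], [-0.83, 2.19], [0.07, 2.5], [-1.14, 4.28], [0.01, 3], [-2.97, 2.97]. Speed limits (rad/s): [1.89, 1.89, 2.22, 3.14, 3.14, 3.14].

INTERFACE

Orientations are given as a rotation vector (axis times angle).
In Python, from bench import get_state, capture, get_calibration, close_job, grip_point_offset gives the robot as it stands. The module is installed in compiled form; this text tells all that it offers.
- The arm moves only by the tool send_rows, never from a script. Its argument "series" is a list of rows, each an object of numbers: "x", "y", "z": the shift along the tool's x, y, z in mm; "rx", "ry", "rz": the turn, a rotation vector about the tool's x, y, z in degrees; "jaw": the finger opening in mm, from 0 to 93. In form: [{"x": .., "y": .., "z": .., "rx": .., "ry": .., "rz": .., "jaw": ..}, ...]. A call has 1 to 8 rows; each row shifts and turns the commanded pose from where the row before left it, along the tool's axes as they then stand; what a row does not reach is not made up. A row lasts 1/8 s, in which the tool goes at most 62.5 mm and 10.7 degrees, less where a joint would pass 70% of its speed; a pose out of reach is approached as far as the arm can. A call with a gripper value outside its range is refused whole. The fingers move at their own pace and stop on an object; "grip_force" is the grip in N (left out, the last holds). Time passes only in rows, so rows that do not move let the fingers close. It gives the time, the measured TCP pose, the force, the opening and the grip force at its end, in the units of the state.
- get_state(): the state, without advancing time (a new reading comes with each control period).
- capture(name): name is "side" or "top"; returns (picture, depth): 400x640x3 uint8, blue, green, red; 400x640 float32, m along the optical axis (not along the pixel's ray), 0 where there is no reading.
- get_calibration(name): a dict with "camera_matrix" (3x3 intrinsics, pixels), "pose" (4x4, takes a point from camera to world coordinates). Camera axes: x right, y up, looking along -z (the intrinsics and any distortion apply to the point x, -y, -z); pixel columns grow to the right and rows downward; lengths in m; the calibration is good to about 2 mm. A picture is of the moment at which its call begins. get_calibration takes no time and is no camera call.
- close_job(): hands the job in; it is judged then, once.
The state is a dict: "time_s": time; "joint_positions": joint angles; "qvel": joint speeds; "joint_efforts": joint torques, N m; "ee_pos": TCP position; "eef_rot": TCP orientation; "ft_force": force on the tool from outside, world axes, zero at the start; "ft_torque": the same for the moment, N m; "width": opening from 0.0 (shut) to 1.0 (fully open); "finger_force": force on a finger pad.
Only numpy, scipy, OpenCV 4.12 (cv2) and the standard library are available. Lean on these libraries where they do the work, as an engineer would, in place of code of your own. Each camera call takes 0.05 s, during which the arm holds its last target. There are 200 camera calls.

TASK

Two salt shakers stand on the worktop and a third on the little wooden shelf. Set the two on the shelf beside the third, so that all three stand upright in one straight row along the middle of the board, side by side with no more than about two fingers' breadth between neighbours. Leave the shaker that is already on the shelf, the ink bottle and the cotton reel where they are.

Things in the scene. Friction and masses are not known exactly. Their poses are not given: they have to be found in the camera images.
- shaker_a: salt shaker: pale whitish glass body with a dull light-grey tin cap, round, 42 mm across at the widest, 74 mm tall (glass to 56 mm, cap 32 mm across above). Origin at the centre of its underside, z up along its axis. About 0.09 kg. Grip it by the glass, about 40 mm above its underside. This one stands on the shelf at the start, on the middle line of the board, up to 90 mm left or right of its centre.
- shaker_b: salt shaker: pale whitish glass body with a dull light-grey tin cap, round, 42 mm across at the widest, 74 mm tall (glass to 56 mm, cap 32 mm across above). Origin at the centre of its underside, z up along its axis. About 0.09 kg. Grip it by the glass, about 40 mm above its underside. Starts on the worktop; b and c are alike and may stand in any order in the row.
- shaker_c: salt shaker: pale whitish glass body with a dull light-grey tin cap, round, 42 mm across at the widest, 74 mm tall (glass to 56 mm, cap 32 mm across above). Origin at the centre of its underside, z up along its axis. About 0.09 kg. Grip it by the glass, about 40 mm above its underside. Starts on the worktop; b and c are alike and may stand in any order in the row.
- ink_bottle: bystander: small blue-grey corked glass bottle, 48 mm across, 66 mm tall, standing on the worktop; origin at the centre of its underside. Behind the loose things on the worktop (0.62 m ahead and beyond, y from about -0.08 to -0.36) stands a fixed dark green box 160 mm high: travel above or in front of it.
- cotton_reel: bystander: wooden reel with thread, 34 mm across, 44 mm tall, standing on the worktop; origin at the centre of its underside.
- board_top (a point): centre of the upper face of the little shelf, a plain pine board 300 mm long and 120 mm deep on two feet, fixed to the worktop, upper face 40 mm above it. y runs along the length of the board (the row's direction), x across it to the back, z up. A lip 10 mm wide and 10 mm high runs along the back edge; the rest of the board is flat and open.
Things that resemble listed ones, but are neither listed nor needed, are in the scene too. Leave any pink or purple look-alike of the shaker_c alone. Leave any red look-alike of the shaker_b alone.

How it is judged:
By the outcome, as a careful person would: the job done as asked, in the order asked, and still so for the second after the job is handed in, with the robot touching nothing.
It also fails if it takes over 64 s, if anything falls off the work surface, if the arm or the gripper's body presses on something with over 40 N, if the wrist force passes 120 N, or if a joint passes its speed limit or range.

## Working session

There is one attempt and no reset: what is moved stays moved. The work goes in short steps, Python scripts to look and compute and a tool call to move; the robot and the scene stay as the last step left them, time stands still between calls to the robot, and variables do not carry over. Pictures are saved under pics/ and viewed, at most 10 in all, crops included, and the job is handed in when it is done.

Besides the shell and the picture viewer there is one more tool, called as name(argument=value, ...), one argument or row to a line, values as JSON. send_rows: Moves the arm, as the interface text tells. Its arguments: {"type":"object","properties":{"series":{"type":"array","items":{"type":"object","properties":{"x":{"type":"number"},"y":{"type":"number"},"z":{"type":"number"},"rx":{"type":"number"},"ry":{"type":"number"},"rz":{"type":"number"},"jaw":{"type":"number"}}}},"grip_force":{"type":"number"}},"required":["series"]}

```bash
mkdir -p pics
python3 - <<'E'
from bench import *
import cv2,numpy as np,bench
s=get_state();print(s, grip_point_offset)
for n in("top","side"):
    p,d=capture(n);c=get_calibration(n);np.savez(n+".npz",p=p,d=d);cv2.imwrite(f"pics/{n}0.png",p);print(n,{k:np.round(v,4).tolist() if hasattr(v,'shape') else v for k,v in c.items()})
E
```

```text
{'time_s': 0.0, 'joint_positions': array([ 1.20119440e+00,  1.16487176e-01,  1.44227889e+00, -2.94669350e-06,
        1.58398979e+00, -3.77445708e-02]), 'qvel': array([ 0.00203209,  0.00030864,  0.00068978, -0.00180496, -0.00080185,
        0.00059933]), 'joint_efforts': array([ 3.18938226e-03, -7.21282053e+01, -6.22619677e+01,  7.81074003e-02,
        2.38581322e-02, -1.24412777e-04]), 'ee_pos': array([0.21984883, 0.63807812, 0.30199586]), 'eef_rot': array([-5.18853181e-01, -3.09821440e+00,  1.79019472e-03]), 'ft_force': array([ 0.58542539,  0.37911592, -1.30667417]), 'ft_torque': array([ 0.00455584,  0.02221323, -0.03592201]), 'finger_force': 0.0, 'width': 0.9992748779237218} 0.0653
top {'camera_matrix': [[513.5459, 0.0, 316.1005], [0.0, 513.5459, 204.5031], [0.0, 0.0, 1.0]], 'pose': [[-0.0301, 0.9968, -0.0744, 0.4097], [-0.9993, -0.0317, -0.0195, -0.0906], [-0.0218, 0.0738, 0.997, 1.3925], [0.0, 0.0, 0.0, 1.0]]}
side {'camera_matrix': [[479.909, 0.0, 315.4149], [0.0, 479.909, 209.6023], [0.0, 0.0, 1.0]], 'pose': [[0.2269, 0.8632, -0.451, 0.0256], [-0.9739, 0.2022, -0.1029, -0.1851], [0.0024, 0.4626, 0.8866, 1.0012], [0.0, 0.0, 0.0, 1.0]]}
```

View pics/top0.png

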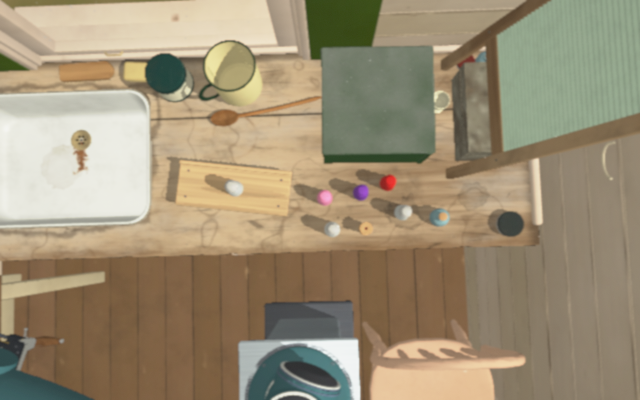

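View pics/side0.png

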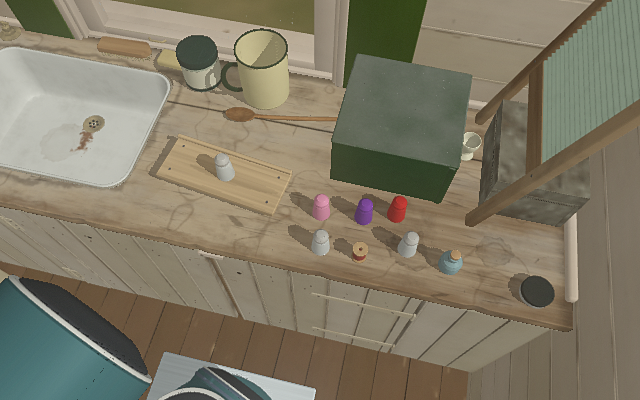

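The top view shows the board with its corners at about (178,160)–(291,214) and shaker_a on it at (234,187). The two loose white shakers are at (332,229) and (403,212). Near them are pink (325,198), purple (361,192), red (388,182), the reel (366,228) and the ink bottle (440,217). The side view agrees, with white shakers at (320,243), (408,245) and (224,167).

```bash
cat > h.py <<'E'
from bench import *
import cv2,numpy as np
def cloud(n,p=None,d=None):
    if d is None: p,d=capture(n)
    c=get_calibration(n);K=c["camera_matrix"];T=np.array(c["pose"])
    v,u=np.mgrid[:400,:640]
    P=np.stack([(u-K[0][2])/K[0][0]*d,-(v-K[1][2])/K[1][1]*d,-d],-1)
    return P@T[:3,:3].T+T[:3,3],p,d
def proj(n,X):
    c=get_calibration(n);K=np.array(c["camera_matrix"]);T=np.linalg.inv(c["pose"])
    q=T[:3,:3]@X+T[:3,3];return K[0,0]*q[0]/-q[2]+K[0,2],K[1,1]*q[1]/q[2]+K[1,2]
def objs(n,W,d,zmin,base,roi):
    m=(d>0)&(W[...,2]>zmin)&(W[...,2]<base+.1)&(W[...,0]>roi[0])&(W[...,0]<roi[1])&(W[...,1]>roi[2])&(W[...,1]<roi[3])
    k,l,st,_=cv2.connectedComponentsWithStats(m.astype(np.uint8))
    return [W[l==i] for i in range(1,k) if st[i,4]>15],[np.argwhere(l==i).mean(0)[::-1] for i in range(1,k) if st[i,4]>15]
E
python3 - <<'E'
from h import *
for n in("top","side"):
    f=np.load(n+".npz");W,p,d=cloud(n,f["p"],f["d"])
    m=((d>0)&(abs(W[...,2]-.04)<.008)&(W[...,0]>.3)&(W[...,0]<.65)&(W[...,1]>-.1)&(W[...,1]<.3)).astype(np.uint8)
    k,l,st,_=cv2.connectedComponentsWithStats(m);i=1+st[1:,4].argmax();B=W[l==i]
    print(n,"board",st[i],cv2.minAreaRect(B[:,:2].astype(np.float32)*1000),"z",np.median(B[:,2]))
    for zm,b,roi in((.058,.04,(.3,.6,-.0,.25)),(.015,0,(.3,.6,-.45,-.03))):
        for C,u in zip(*objs(n,W,d,zm,b,roi)):
            zt=np.percentile(C[:,2],97);t=C[C[:,2]>b+.060] if zt>b+.062 else C[C[:,2]>zt-.006]
            r=cv2.minAreaRect(C[:,:2].astype(np.float32)*1000)
            print(n,np.round(u),len(C),"ztop",round(zt,4),"capmean",np.round(t.mean(0),4),"capmid",np.round((t.min(0)+t.max(0))/2,4)[:2],"ext",np.round(np.ptp(t,axis=0),3)[:2],"all",np.round((C.min(0)+C.max(0))/2,4)[:2],np.round(np.ptp(C,axis=0),3)[:2])
    for q in((.4,0,0),(.4,-.2,0)): print("worktop z",W[tuple(int(round(a)) for a in proj(n,np.array(q))[::-1])])
E
```

```text
top board [ 179  160  113   57 4502] ((562.3130493164062, 155.15509033203125), (300.60626220703125, 120.09037780761719), 82.2164306640625) z 0.03902766184738515
top [233. 187.] 204 ztop 0.1152 capmean [0.5596 0.1475 0.109 ] capmid [0.5597 0.1484] ext [0.031 0.03 ] all [0.559  0.1473] [0.036 0.035]
top [456. 172.] 222 ztop 0.0959 capmean [ 0.5843 -0.4376  0.0794] capmid [ 0.5852 -0.4389] ext [0.028 0.019] all [ 0.5853 -0.4328] [0.029 0.033]
top [388. 182.] 192 ztop 0.0777 capmean [ 0.5647 -0.2572  0.0693] capmid [ 0.5649 -0.2583] ext [0.03  0.031] all [ 0.5627 -0.2564] [0.034 0.035]
top [361. 192.] 183 ztop 0.0757 capmean [ 0.5414 -0.1844  0.0698] capmid [ 0.5425 -0.1847] ext [0.032 0.031] all [ 0.5405 -0.1848] [0.036 0.038]
top [325. 197.] 175 ztop 0.0756 capmean [ 0.5305 -0.087   0.0695] capmid [ 0.5305 -0.087 ] ext [0.031 0.029] all [ 0.5291 -0.088 ] [0.034 0.038]
top [403. 212.] 191 ztop 0.0757 capmean [ 0.4848 -0.2937  0.0694] capmid [ 0.4848 -0.294 ] ext [0.031 0.031] all [ 0.4847 -0.2918] [0.038 0.035]
top [440. 217.] 276 ztop 0.0665 capmean [ 0.4686 -0.3905  0.0643] capmid [ 0
[... 1340 characters left out ...]
.031 0.039]
side [320. 241.] 346 ztop 0.0746 capmean [ 0.4412 -0.1016  0.0696] capmid [ 0.4428 -0.1012] ext [0.031 0.033] all [ 0.4409 -0.1011] [0.035 0.038]
side [409. 243.] 364 ztop 0.0749 capmean [ 0.4803 -0.29    0.0691] capmid [ 0.4819 -0.2906] ext [0.031 0.032] all [ 0.4803 -0.2899] [0.034 0.039]
side [360. 250.] 225 ztop 0.0468 capmean [ 0.442  -0.1893  0.0439] capmid [ 0.4428 -0.1892] ext [0.034 0.032] all [ 0.4429 -0.1892] [0.034 0.032]
side [451. 261.] 432 ztop 0.066 capmean [ 0.4663 -0.387   0.0643] capmid [ 0.4671 -0.3865] ext [0.021 0.02 ] all [ 0.466 -0.387] [0.048 0.047]
worktop z [ 4.00734943e-01 -2.81290262e-04  3.46957965e-04]
worktop z [ 0.40021023 -0.20114109 -0.00229582]
```

```bash
cat > plan.py <<'E'
import sys,numpy as np
from bench import *
from scipy.spatial.transform import Rotation as R
# args: tcp x y z heading_deg(of tool y) nrows
x,y,z,h,n=map(float,sys.argv[1:6]);n=int(n);s=get_state()
p=np.array(s["ee_pos"]);r=R.from_rotvec(s["eef_rot"]);c,sn=np.cos(np.radians(h)),np.sin(np.radians(h))
Rt=R.from_matrix(np.array([[-sn,c,0],[c,sn,0],[0,0,-1]]))
rv=(r.inv()*Rt).as_rotvec();dp=(np.array([x,y,z])-p)/n*1000
print("t",s["time_s"],"tcp",np.round(p,4),"w",round(s["width"]*93,1),"ff",s["finger_force"],"q",np.round(s["joint_positions"],2),"turn",np.round(np.degrees(rv),2))
for i in range(n):
    print(np.round((r*R.from_rotvec(rv*i/n)).inv().apply(dp),1),np.round(np.degrees(rv/n),2))
E
python3 plan.py .4447 -.103 .30 -7.8 16
```

```text
t 0.1 tcp [0.2199 0.6381 0.3021] w 93.1 ff 0.0 q [ 1.2   0.12  1.44  0.    1.58 -0.04] turn [-5.000e-02  4.000e-02  7.879e+01]
[-28.4 -39.2   0.2] [-0.    0.    4.92]
[-31.6 -36.6   0.2] [-0.    0.    4.92]
[-34.7 -33.8   0.2] [-0.    0.    4.92]
[-37.4 -30.7   0.2] [-0.    0.    4.92]
[-39.9 -27.4   0.2] [-0.    0.    4.92]
[-42.1 -23.8   0.2] [-0.    0.    4.92]
[-44.  -20.1   0.1] [-0.    0.    4.92]
[-45.6 -16.3   0.1] [-0.    0.    4.92]
[-46.8 -12.3   0.1] [-0.    0.    4.92]
[-47.7  -8.2   0.1] [-0.    0.    4.92]
[-48.2  -4.1   0.1] [-0.    0.    4.92]
[-48.4   0.    0.1] [-0.    0.    4.92]
[-48.2   4.2   0.1] [-0.    0.    4.92]
[-47.7   8.3   0.1] [-0.    0.    4.92]
[-46.8  12.4   0.1] [-0.    0.    4.92]
[-45.6  16.4   0.1] [-0.    0.    4.92]
```

send_rows(
  series=[
    {"x": -28,"y": -39,"rz": 4.9},
    {"x": -32,"y": -37,"rz": 4.9},
    {"x": -35,"y": -34,"rz": 4.9},
    {"x": -37,"y": -31,"rz": 4.9},
    {"x": -40,"y": -27,"rz": 4.9},
    {"x": -42,"y": -24,"rz": 4.9},
    {"x": -44,"y": -20,"rz": 4.9},
    {"x": -46,"y": -16,"rz": 4.9},
  ],
  grip_force=12,
)

```text
$.series[0]: bad value
```

send_rows(
  series=[
    {"x": -47,"y": -12,"rz": 4.9},
    {"x": -48,"y": -8,"rz": 4.9},
    {"x": -48,"y": -4,"rz": 4.9},
    {"x": -48,"y": 0,"rz": 4.9},
    {"x": -48,"y": 4,"rz": 4.9},
    {"x": -48,"y": 8,"rz": 4.9},
    {"x": -47,"y": 12,"rz": 4.9,"jaw": 70},
    {"x": -46,"y": 16,"rz": 4.9,"jaw": 70},
  ],
)

```text
$.series[0]: bad value
```

send_rows(
  series=[
    {"jaw": 70},
    {"jaw": 70},
  ],
)

```text
$.series[0]: bad value
```

```bash
python3 plan.py .4447 -.103 .105 -7.8 4
python3 - <<'E'
from h import *
p,d=capture("side");cv2.imwrite("pics/side1.png",p)
E
```

```text
t 0.1 tcp [0.2199 0.6381 0.3021] w 93.1 ff 0.0 q [ 1.2   0.12  1.44  0.    1.58 -0.04] turn [-5.000e-02  4.000e-02  7.879e+01]
[-113.5 -156.8   49.4] [-1.00e-02  1.00e-02  1.97e+01]
[-159.7 -109.4   49.4] [-1.00e-02  1.00e-02  1.97e+01]
[-187.3  -49.2   49.3] [-1.00e-02  1.00e-02  1.97e+01]
[-192.9   16.8   49.3] [-1.00e-02  1.00e-02  1.97e+01]
```

View pics/side1.png

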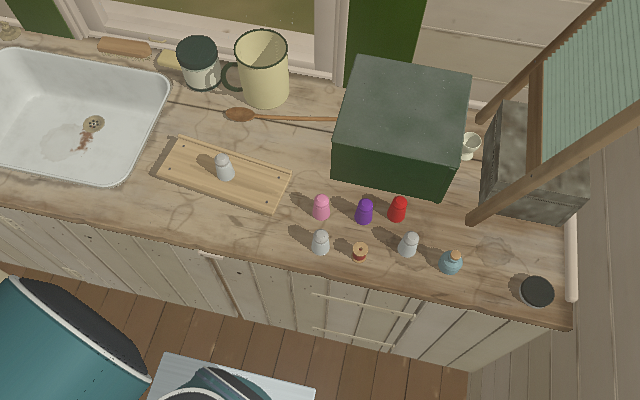

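The calls were refused because each row needs all seven keys, so nothing has moved and the scene is unchanged. I'll resend with complete rows.

send_rows(
  series=[
    {"x": -28,"y": -39,"z": 0,"rx": 0,"ry": 0,"rz": 4.9,"jaw": 93},
    {"x": -32,"y": -37,"z": 0,"rx": 0,"ry": 0,"rz": 4.9,"jaw": 93},
    {"x": -35,"y": -34,"z": 0,"rx": 0,"ry": 0,"rz": 4.9,"jaw": 93},
    {"x": -37,"y": -31,"z": 0,"rx": 0,"ry": 0,"rz": 4.9,"jaw": 93},
    {"x": -40,"y": -27,"z": 0,"rx": 0,"ry": 0,"rz": 4.9,"jaw": 93},
    {"x": -42,"y": -24,"z": 0,"rx": 0,"ry": 0,"rz": 4.9,"jaw": 93},
    {"x": -44,"y": -20,"z": 0,"rx": 0,"ry": 0,"rz": 4.9,"jaw": 93},
    {"x": -46,"y": -16,"z": 0,"rx": 0,"ry": 0,"rz": 4.9,"jaw": 93},
  ],
  grip_force=12,
)

```text
time_s: 1.15
ee_pos: [0.333, 0.2659, 0.3027]
eef_rot: [1.531, 2.743, 0.0]
ft_force: [1.0, -0.1, -0.2]
width: 1.002
finger_force: 0.0
```

send_rows(
  series=[
    {"x": -47,"y": -12,"z": 0,"rx": 0,"ry": 0,"rz": 4.9,"jaw": 93},
    {"x": -48,"y": -8,"z": 0,"rx": 0,"ry": 0,"rz": 4.9,"jaw": 93},
    {"x": -48,"y": -4,"z": 0,"rx": 0,"ry": 0,"rz": 4.9,"jaw": 93},
    {"x": -48,"y": 0,"z": 0,"rx": 0,"ry": 0,"rz": 4.9,"jaw": 93},
    {"x": -48,"y": 4,"z": 0,"rx": 0,"ry": 0,"rz": 4.9,"jaw": 93},
    {"x": -48,"y": 8,"z": 0,"rx": 0,"ry": 0,"rz": 4.9,"jaw": 70},
    {"x": -47,"y": 12,"z": 0,"rx": 0,"ry": 0,"rz": 4.9,"jaw": 70},
    {"x": -46,"y": 16,"z": 0,"rx": 0,"ry": 0,"rz": 4.9,"jaw": 70},
  ],
)

```text
time_s: 2.15
ee_pos: [0.4466, -0.1047, 0.3027]
eef_rot: [2.363, 2.069, 0.0]
ft_force: [0.1, 0.8, -0.5]
width: 0.76
finger_force: 0.0
```

send_rows(
  series=[
    {"x": 0,"y": 0,"z": 0,"rx": 0,"ry": 0,"rz": 0,"jaw": 70},
    {"x": 0,"y": 0,"z": 0,"rx": 0,"ry": 0,"rz": 0,"jaw": 70},
  ],
)

```text
time_s: 2.4
ee_pos: [0.4463, -0.1027, 0.3025]
eef_rot: [-2.36, -2.073, 0.0]
ft_force: [0.4, 0.3, 1.4]
width: 0.754
finger_force: 0.0
```

```bash
python3 plan.py .4447 -.103 .107 -7.8 6
```

```text
t 2.4 tcp [ 0.4463 -0.1027  0.3025] w 70.1 ff 0.0 q [-0.28 -0.37  1.88  0.    1.63 -0.15] turn [-0.03 -0.02  0.4 ]
[-0.1 -0.2 32.6] [-0.   -0.    0.07]
[-0.1 -0.3 32.6] [-0.   -0.    0.07]
[-0.1 -0.3 32.6] [-0.   -0.    0.07]
[-0.1 -0.3 32.6] [-0.   -0.    0.07]
[-0.1 -0.3 32.6] [-0.   -0.    0.07]
[-0.1 -0.3 32.6] [-0.   -0.    0.07]
```

send_rows(
  series=[
    {"x": -0.5,"y": -1.5,"z": 40,"rx": 0,"ry": 0,"rz": 0.4,"jaw": 70},
    {"x": 0,"y": 0,"z": 40,"rx": 0,"ry": 0,"rz": 0,"jaw": 70},
    {"x": 0,"y": 0,"z": 40,"rx": 0,"ry": 0,"rz": 0,"jaw": 70},
    {"x": 0,"y": 0,"z": 35,"rx": 0,"ry": 0,"rz": 0,"jaw": 70},
    {"x": 0,"y": 0,"z": 25,"rx": 0,"ry": 0,"rz": 0,"jaw": 70},
    {"x": 0,"y": 0,"z": 15.5,"rx": 0,"ry": 0,"rz": 0,"jaw": 70},
    {"x": 0,"y": 0,"z": 0,"rx": 0,"ry": 0,"rz": 0,"jaw": 70},
    {"x": 0,"y": 0,"z": 0,"rx": 0,"ry": 0,"rz": 0,"jaw": 70},
  ],
)

```text
time_s: 3.4
ee_pos: [0.4454, -0.1031, 0.1083]
eef_rot: [2.366, 2.065, 0.001]
ft_force: [0.6, -0.0, -0.1]
width: 0.752
finger_force: 0.0
```

send_rows(
  series=[
    {"x": 0,"y": 0,"z": 0,"rx": 0,"ry": 0,"rz": 0,"jaw": 55},
    {"x": 0,"y": 0,"z": 0,"rx": 0,"ry": 0,"rz": 0,"jaw": 48},
    {"x": 0,"y": 0,"z": 0,"rx": 0,"ry": 0,"rz": 0,"jaw": 44},
    {"x": 0,"y": 0,"z": 0,"rx": 0,"ry": 0,"rz": 0,"jaw": 35},
    {"x": 0,"y": 0,"z": 0,"rx": 0,"ry": 0,"rz": 0,"jaw": 35},
    {"x": 0,"y": 0,"z": 0,"rx": 0,"ry": 0,"rz": 0,"jaw": 35},
  ],
)

```text
time_s: 4.15
ee_pos: [0.4449, -0.1033, 0.1073]
eef_rot: [-2.368, -2.065, 0.0]
ft_force: [-0.7, -0.3, 1.2]
width: 0.395
finger_force: 12.0
```

send_rows(
  series=[
    {"x": 0,"y": 0,"z": -10,"rx": 0,"ry": 0,"rz": 0,"jaw": 35},
    {"x": 0,"y": 0,"z": -25,"rx": 0,"ry": 0,"rz": 0,"jaw": 35},
    {"x": 0,"y": 0,"z": -35,"rx": 0,"ry": 0,"rz": 0,"jaw": 35},
    {"x": 0,"y": 0,"z": -40,"rx": 0,"ry": 0,"rz": 0,"jaw": 35},
    {"x": 0,"y": 0,"z": -35,"rx": 0,"ry": 0,"rz": 0,"jaw": 35},
    {"x": 0,"y": 0,"z": -15,"rx": 0,"ry": 0,"rz": 0,"jaw": 35},
    {"x": 0,"y": 0,"z": 0,"rx": 0,"ry": 0,"rz": 0,"jaw": 35},
  ],
  grip_force=15,
)

```text
time_s: 5.03
ee_pos: [0.4451, -0.1033, 0.2676]
eef_rot: [2.367, 2.064, 0.001]
ft_force: [-0.1, -0.5, -1.6]
width: 0.394
finger_force: 14.9
```

```bash
python3 plan.py .5674 .2102 .267 -7.8 8
```

```text
t 5.025 tcp [ 0.4451 -0.1033  0.2676] w 36.7 ff 14.880220858703979 q [-0.28 -0.37  1.94 -0.    1.57 -0.15] turn [ 0.06  0.01 -0.01]
[40.9  9.8  0.1] [ 0.01  0.   -0.  ]
[40.9  9.8  0.1] [ 0.01  0.   -0.  ]
[40.9  9.8  0.1] [ 0.01  0.   -0.  ]
[40.9  9.8  0.1] [ 0.01  0.   -0.  ]
[40.9  9.8  0.1] [ 0.01  0.   -0.  ]
[40.9  9.8  0.1] [ 0.01  0.   -0.  ]
[40.9  9.8  0.1] [ 0.01  0.   -0.  ]
[40.9  9.8  0.1] [ 0.01  0.   -0.  ]
```

send_rows(
  series=[
    {"x": 20,"y": 5,"z": 0,"rx": 0,"ry": 0,"rz": 0,"jaw": 35},
    {"x": 40,"y": 10,"z": 0,"rx": 0,"ry": 0,"rz": 0,"jaw": 35},
    {"x": 50,"y": 12,"z": 0,"rx": 0,"ry": 0,"rz": 0,"jaw": 35},
    {"x": 54,"y": 12,"z": 0,"rx": 0,"ry": 0,"rz": 0,"jaw": 35},
    {"x": 54,"y": 12,"z": 0,"rx": 0,"ry": 0,"rz": 0,"jaw": 35},
    {"x": 50,"y": 12,"z": 0,"rx": 0,"ry": 0,"rz": 0,"jaw": 35},
    {"x": 39,"y": 10,"z": 0,"rx": 0,"ry": 0,"rz": 0,"jaw": 35},
    {"x": 20,"y": 5,"z": 0,"rx": 0,"ry": 0,"rz": 0,"jaw": 35},
  ],
)

```text
time_s: 6.02
ee_pos: [0.5667, 0.2116, 0.265]
eef_rot: [-2.365, -2.066, 0.004]
ft_force: [0.4, -0.9, -0.7]
width: 0.393
finger_force: 14.9
```

send_rows(
  series=[
    {"x": 0,"y": 0,"z": 0,"rx": 0,"ry": 0,"rz": 0,"jaw": 35},
    {"x": 0,"y": 0,"z": 0,"rx": 0,"ry": 0,"rz": 0,"jaw": 35},
  ],
)

```text
time_s: 6.28
ee_pos: [0.5664, 0.2091, 0.2668]
eef_rot: [-2.368, -2.064, 0.001]
ft_force: [0.2, 0.4, -1.2]
width: 0.393
finger_force: 14.9
```

```bash
python3 plan.py .5674 .2102 .148 -7.8 1;python3 - <<'E'
from h import *
p,d=capture("side");cv2.imwrite("pics/side2.png",cv2.resize(p[80:280,100:400],(750,500)))
E
```

```text
t 6.275 tcp [0.5664 0.2091 0.2668] w 36.6 ff 14.881420988876926 q [ 0.31 -0.03  1.65 -0.    1.52  0.45] turn [-0.03  0.03 -0.04]
[  1.2   0.9 118.8] [-0.03  0.03 -0.04]
```

View pics/side2.png

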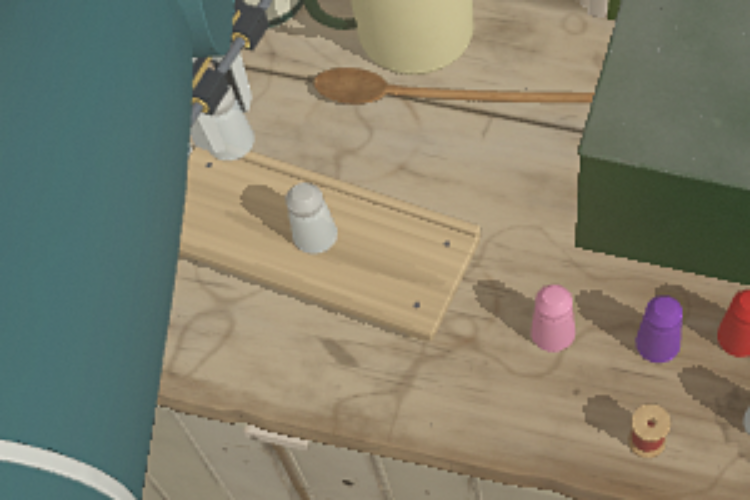

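The crop shows the shaker held upright by the jaws near (228,125). Shaker_a is undisturbed on the board at (310,215). Lowering now.

send_rows(
  series=[
    {"x": 1,"y": 1,"z": 20,"rx": 0,"ry": 0,"rz": 0,"jaw": 35},
    {"x": 0,"y": 0,"z": 30,"rx": 0,"ry": 0,"rz": 0,"jaw": 35},
    {"x": 0,"y": 0,"z": 30,"rx": 0,"ry": 0,"rz": 0,"jaw": 35},
    {"x": 0,"y": 0,"z": 20,"rx": 0,"ry": 0,"rz": 0,"jaw": 35},
    {"x": 0,"y": 0,"z": 10,"rx": 0,"ry": 0,"rz": 0,"jaw": 35},
    {"x": 0,"y": 0,"z": 4,"rx": 0,"ry": 0,"rz": 0,"jaw": 35},
    {"x": 0,"y": 0,"z": 2,"rx": 0,"ry": 0,"rz": 0,"jaw": 35},
    {"x": 0,"y": 0,"z": 0,"rx": 0,"ry": 0,"rz": 0,"jaw": 35},
  ],
)

```text
time_s: 7.32
ee_pos: [0.568, 0.211, 0.1519]
eef_rot: [2.367, 2.065, 0.001]
ft_force: [-0.1, -0.6, -1.0]
width: 0.392
finger_force: 14.9
```

send_rows(
  series=[
    {"x": 0,"y": 0,"z": 1,"rx": 0,"ry": 0,"rz": 0,"jaw": 35},
    {"x": 0,"y": 0,"z": 1,"rx": 0,"ry": 0,"rz": 0,"jaw": 35},
    {"x": 0,"y": 0,"z": 0,"rx": 0,"ry": 0,"rz": 0,"jaw": 35},
  ],
)

```text
time_s: 7.7
ee_pos: [0.5678, 0.2109, 0.1492]
eef_rot: [-2.368, -2.065, 0.0]
ft_force: [-0.2, -0.5, -0.1]
width: 0.389
finger_force: 14.9
```

send_rows(
  series=[
    {"x": 0,"y": 0,"z": 1,"rx": 0,"ry": 0,"rz": 0,"jaw": 35},
    {"x": 0,"y": 0,"z": 0,"rx": 0,"ry": 0,"rz": 0,"jaw": 35},
    {"x": 0,"y": 0,"z": 0,"rx": 0,"ry": 0,"rz": 0,"jaw": 35},
  ],
)

```text
time_s: 8.07
ee_pos: [0.5678, 0.211, 0.1483]
eef_rot: [-2.368, -2.065, 0.0]
ft_force: [-0.4, 0.3, -1.0]
width: 0.388
finger_force: 14.9
```

send_rows(
  series=[
    {"x": 0,"y": 0,"z": 1,"rx": 0,"ry": 0,"rz": 0,"jaw": 35},
    {"x": 0,"y": 0,"z": 0,"rx": 0,"ry": 0,"rz": 0,"jaw": 35},
    {"x": 0,"y": 0,"z": 0,"rx": 0,"ry": 0,"rz": 0,"jaw": 35},
  ],
)

```text
time_s: 8.45
ee_pos: [0.5678, 0.211, 0.1473]
eef_rot: [2.368, 2.065, 0.0]
ft_force: [0.4, -0.2, 0.4]
width: 0.392
finger_force: 14.9
```

send_rows(
  series=[
    {"x": 0,"y": 0,"z": 0.5,"rx": 0,"ry": 0,"rz": 0,"jaw": 35},
    {"x": 0,"y": 0,"z": 0,"rx": 0,"ry": 0,"rz": 0,"jaw": 35},
    {"x": 0,"y": 0,"z": 0,"rx": 0,"ry": 0,"rz": 0,"jaw": 40},
    {"x": 0,"y": 0,"z": 0,"rx": 0,"ry": 0,"rz": 0,"jaw": 46},
    {"x": 0,"y": 0,"z": 0,"rx": 0,"ry": 0,"rz": 0,"jaw": 54},
    {"x": 0,"y": 0,"z": 0,"rx": 0,"ry": 0,"rz": 0,"jaw": 66},
    {"x": 0,"y": 0,"z": 0,"rx": 0,"ry": 0,"rz": 0,"jaw": 70},
    {"x": 0,"y": 0,"z": 0,"rx": 0,"ry": 0,"rz": 0,"jaw": 70},
  ],
)

```text
time_s: 9.45
ee_pos: [0.5678, 0.2109, 0.1468]
eef_rot: [2.368, 2.065, 0.0]
ft_force: [-0.4, -0.0, -0.4]
width: 0.75
finger_force: 0.0
```

send_rows(
  series=[
    {"x": 0,"y": 0,"z": -10,"rx": 0,"ry": 0,"rz": 0,"jaw": 70},
    {"x": 0,"y": 0,"z": -25,"rx": 0,"ry": 0,"rz": 0,"jaw": 70},
    {"x": 0,"y": 0,"z": -40,"rx": 0,"ry": 0,"rz": 0,"jaw": 70},
    {"x": 0,"y": 0,"z": -40,"rx": 0,"ry": 0,"rz": 0,"jaw": 70},
    {"x": 0,"y": 0,"z": -30,"rx": 0,"ry": 0,"rz": 0,"jaw": 70},
    {"x": 0,"y": 0,"z": 0,"rx": 0,"ry": 0,"rz": 0,"jaw": 70},
  ],
)

```text
time_s: 10.2
ee_pos: [0.5682, 0.2111, 0.2952]
eef_rot: [2.366, 2.064, 0.007]
ft_force: [-0.1, 0.3, 0.7]
width: 0.75
finger_force: 0.0
```

```bash
python3 plan.py .4834 -.2923 .29 -7.8 12 | (head -2)
```

```text
t 10.2 tcp [0.5682 0.2111 0.2952] w 69.8 ff 0.0 q [ 0.31 -0.03  1.61 -0.    1.56  0.45] turn [ 0.24 -0.11 -0.01]
[-42.5  -1.3   0.3] [ 0.02 -0.01 -0.  ]
```

Total shift is x −510, y −16.

send_rows(
  series=[
    {"x": -30,"y": -1,"z": 0,"rx": 0,"ry": 0,"rz": 0,"jaw": 70},
    {"x": -50,"y": -2,"z": 0,"rx": 0,"ry": 0,"rz": 0,"jaw": 70},
    {"x": -50,"y": -2,"z": 0,"rx": 0,"ry": 0,"rz": 0,"jaw": 70},
    {"x": -50,"y": -2,"z": 0,"rx": 0,"ry": 0,"rz": 0,"jaw": 70},
    {"x": -50,"y": -2,"z": 0,"rx": 0,"ry": 0,"rz": 0,"jaw": 70},
    {"x": -50,"y": -2,"z": 0,"rx": 0,"ry": 0,"rz": 0,"jaw": 70},
    {"x": -50,"y": -1,"z": 0,"rx": 0,"ry": 0,"rz": 0,"jaw": 70},
    {"x": -50,"y": -1,"z": 0,"rx": 0,"ry": 0,"rz": 0,"jaw": 70},
  ],
)

```text
time_s: 11.2
ee_pos: [0.5025, -0.1652, 0.2912]
eef_rot: [-2.367, -2.065, 0.0]
ft_force: [-0.2, -0.1, 0.3]
width: 0.752
finger_force: 0.0
```

send_rows(
  series=[
    {"x": -50,"y": -1,"z": 0,"rx": 0,"ry": 0,"rz": 0,"jaw": 70},
    {"x": -50,"y": -1,"z": 0,"rx": 0,"ry": 0,"rz": 0,"jaw": 70},
    {"x": -30,"y": -1,"z": 0,"rx": 0,"ry": 0,"rz": 0,"jaw": 70},
    {"x": 0,"y": 0,"z": 0,"rx": 0,"ry": 0,"rz": 0,"jaw": 70},
    {"x": 0,"y": 0,"z": 0,"rx": 0,"ry": 0,"rz": 0,"jaw": 70},
  ],
)

```text
time_s: 11.82
ee_pos: [0.4826, -0.2916, 0.2913]
eef_rot: [-2.367, -2.064, -0.0]
ft_force: [-0.8, -0.6, 0.1]
width: 0.753
finger_force: 0.0
```

```bash
python3 plan.py .4834 -.2923 .107 -7.8 1;python3 - <<'E'
from h import *
for n in("top","side"):
    W,p,d=cloud(n);cv2.imwrite(f"pics/{n}3.png",cv2.resize(p[80:280,100:400],(750,500)))
    for C,u in zip(*objs(n,W,d,.058,.04,(.45,.65,-.0,.3))):
        t=C[C[:,2]>.10];print(n,np.round(u),len(C),np.round(C[:,2].max(),4),np.round(t.mean(0),4),np.round((t.min(0)+t.max(0))/2,4)[:2])
E
```

```text
t 11.825 tcp [ 0.4826 -0.2916  0.2913] w 70.1 ff 0.0 q [-0.59 -0.12  1.7   0.    1.57 -0.45] turn [-0.03 -0.03 -0.01]
[ -0.7   1.  184.3] [-0.03 -0.03 -0.01]
top [210. 184.] 213 0.1172 [0.5686 0.2074 0.1088] [0.5691 0.2088]
top [233. 187.] 201 0.1196 [0.5597 0.1475 0.1091] [0.5597 0.1485]
side [199. 157.] 355 0.1185 [0.5635 0.21   0.1092] [0.5667 0.2119]
side [223. 165.] 351 0.1196 [0.5549 0.1504 0.1091] [0.5571 0.1534]
```

View pics/side3.png

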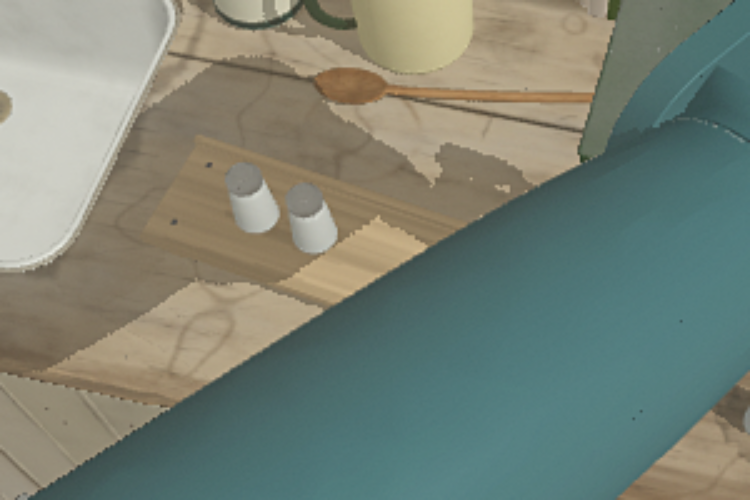

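The side crop shows b standing upright at (253,200) beside a at (312,218), in line with the board. Measured spacing is 60 mm. Next, grasp c.

send_rows(
  series=[
    {"x": -0.5,"y": 1,"z": 40,"rx": 0,"ry": 0,"rz": 0,"jaw": 70},
    {"x": 0,"y": 0,"z": 40,"rx": 0,"ry": 0,"rz": 0,"jaw": 70},
    {"x": 0,"y": 0,"z": 40,"rx": 0,"ry": 0,"rz": 0,"jaw": 70},
    {"x": 0,"y": 0,"z": 30,"rx": 0,"ry": 0,"rz": 0,"jaw": 70},
    {"x": 0,"y": 0,"z": 20,"rx": 0,"ry": 0,"rz": 0,"jaw": 70},
    {"x": 0,"y": 0,"z": 14,"rx": 0,"ry": 0,"rz": 0,"jaw": 70},
    {"x": 0,"y": 0,"z": 0,"rx": 0,"ry": 0,"rz": 0,"jaw": 70},
    {"x": 0,"y": 0,"z": 0,"rx": 0,"ry": 0,"rz": 0,"jaw": 70},
  ],
)

```text
time_s: 12.92
ee_pos: [0.484, -0.293, 0.1088]
eef_rot: [2.367, 2.064, 0.001]
ft_force: [-0.7, -0.4, 0.3]
width: 0.756
finger_force: 0.0
```

send_rows(
  series=[
    {"x": 0,"y": 0,"z": 0,"rx": 0,"ry": 0,"rz": 0,"jaw": 55},
    {"x": 0,"y": 0,"z": 0,"rx": 0,"ry": 0,"rz": 0,"jaw": 48},
    {"x": 0,"y": 0,"z": 0,"rx": 0,"ry": 0,"rz": 0,"jaw": 44},
    {"x": 0,"y": 0,"z": 0,"rx": 0,"ry": 0,"rz": 0,"jaw": 35},
    {"x": 0,"y": 0,"z": 0,"rx": 0,"ry": 0,"rz": 0,"jaw": 35},
    {"x": 0,"y": 0,"z": 0,"rx": 0,"ry": 0,"rz": 0,"jaw": 35},
  ],
)

```text
time_s: 13.68
ee_pos: [0.4836, -0.2928, 0.1078]
eef_rot: [2.367, 2.065, 0.0]
ft_force: [1.8, 0.3, 0.7]
width: 0.389
finger_force: 14.9
```

send_rows(
  series=[
    {"x": 0,"y": 0,"z": -10,"rx": 0,"ry": 0,"rz": 0,"jaw": 35},
    {"x": 0,"y": 0,"z": -25,"rx": 0,"ry": 0,"rz": 0,"jaw": 35},
    {"x": 0,"y": 0,"z": -35,"rx": 0,"ry": 0,"rz": 0,"jaw": 35},
    {"x": 0,"y": 0,"z": -40,"rx": 0,"ry": 0,"rz": 0,"jaw": 35},
    {"x": 0,"y": 0,"z": -35,"rx": 0,"ry": 0,"rz": 0,"jaw": 35},
    {"x": 0,"y": 0,"z": -15,"rx": 0,"ry": 0,"rz": 0,"jaw": 35},
    {"x": 0,"y": 0,"z": 0,"rx": 0,"ry": 0,"rz": 0,"jaw": 35},
  ],
)

```text
time_s: 14.55
ee_pos: [0.4836, -0.2928, 0.2682]
eef_rot: [2.367, 2.064, 0.0]
ft_force: [0.3, -0.2, -0.9]
width: 0.393
finger_force: 14.9
```

```bash
python3 plan.py .5512 .0913 .267 -7.8 1
```

```text
t 14.55 tcp [ 0.4836 -0.2928  0.2682] w 36.6 ff 14.878191424068063 q [-0.59 -0.11  1.73 -0.    1.53 -0.45] turn [ 0.05  0.03 -0.01]
[389.7  14.7   1. ] [ 0.05  0.03 -0.01]
```

send_rows(
  series=[
    {"x": 20,"y": 0,"z": 0,"rx": 0,"ry": 0,"rz": 0,"jaw": 35},
    {"x": 40,"y": 2,"z": 0,"rx": 0,"ry": 0,"rz": 0,"jaw": 35},
    {"x": 50,"y": 2,"z": 0,"rx": 0,"ry": 0,"rz": 0,"jaw": 35},
    {"x": 50,"y": 2,"z": 0,"rx": 0,"ry": 0,"rz": 0,"jaw": 35},
    {"x": 50,"y": 2,"z": 0,"rx": 0,"ry": 0,"rz": 0,"jaw": 35},
    {"x": 50,"y": 2,"z": 0,"rx": 0,"ry": 0,"rz": 0,"jaw": 35},
    {"x": 50,"y": 2,"z": 0,"rx": 0,"ry": 0,"rz": 0,"jaw": 35},
    {"x": 40,"y": 2,"z": 0,"rx": 0,"ry": 0,"rz": 0,"jaw": 35},
  ],
)

```text
time_s: 15.55
ee_pos: [0.5443, 0.0548, 0.2662]
eef_rot: [-2.365, -2.065, 0.002]
ft_force: [0.9, -1.0, -0.4]
width: 0.389
finger_force: 14.9
```

send_rows(
  series=[
    {"x": 25,"y": 0.5,"z": 0,"rx": 0,"ry": 0,"rz": 0,"jaw": 35},
    {"x": 14,"y": 0,"z": 0,"rx": 0,"ry": 0,"rz": 0,"jaw": 35},
    {"x": 0,"y": 0,"z": 0,"rx": 0,"ry": 0,"rz": 0,"jaw": 35},
    {"x": 0,"y": 0,"z": 0,"rx": 0,"ry": 0,"rz": 0,"jaw": 35},
  ],
)

```text
time_s: 16.05
ee_pos: [0.5506, 0.0901, 0.2675]
eef_rot: [-2.368, -2.064, 0.001]
ft_force: [-0.6, -0.4, -0.9]
width: 0.391
finger_force: 14.9
```

```bash
python3 plan.py .5512 .0913 .147 -7.8 1
```

```text
t 16.05 tcp [0.5506 0.0901 0.2675] w 36.4 ff 14.879183607408777 q [ 0.12 -0.13  1.74 -0.    1.53  0.25] turn [-0.02  0.02 -0.04]
[  1.3   0.5 120.5] [-0.02  0.02 -0.04]
```

send_rows(
  series=[
    {"x": 1,"y": 0.5,"z": 20,"rx": 0,"ry": 0,"rz": 0,"jaw": 35},
    {"x": 0,"y": 0,"z": 30,"rx": 0,"ry": 0,"rz": 0,"jaw": 35},
    {"x": 0,"y": 0,"z": 30,"rx": 0,"ry": 0,"rz": 0,"jaw": 35},
    {"x": 0,"y": 0,"z": 20,"rx": 0,"ry": 0,"rz": 0,"jaw": 35},
    {"x": 0,"y": 0,"z": 12,"rx": 0,"ry": 0,"rz": 0,"jaw": 35},
    {"x": 0,"y": 0,"z": 4,"rx": 0,"ry": 0,"rz": 0,"jaw": 35},
    {"x": 0,"y": 0,"z": 2,"rx": 0,"ry": 0,"rz": 0,"jaw": 35},
    {"x": 0,"y": 0,"z": 1,"rx": 0,"ry": 0,"rz": 0,"jaw": 35},
  ],
)

```text
time_s: 17.05
ee_pos: [0.5517, 0.0916, 0.1494]
eef_rot: [2.367, 2.065, 0.001]
ft_force: [0.4, 0.3, -1.0]
width: 0.392
finger_force: 14.9
```

send_rows(
  series=[
    {"x": 0,"y": 0,"z": 0.5,"rx": 0,"ry": 0,"rz": 0,"jaw": 35},
    {"x": 0,"y": 0,"z": 0.5,"rx": 0,"ry": 0,"rz": 0,"jaw": 35},
    {"x": 0,"y": 0,"z": 0,"rx": 0,"ry": 0,"rz": 0,"jaw": 35},
  ],
)

```text
time_s: 17.42
ee_pos: [0.5514, 0.0916, 0.1478]
eef_rot: [2.368, 2.065, 0.0]
ft_force: [0.4, -0.6, -0.7]
width: 0.389
finger_force: 14.9
```

send_rows(
  series=[
    {"x": 0,"y": 0,"z": 0.5,"rx": 0,"ry": 0,"rz": 0,"jaw": 35},
    {"x": 0,"y": 0,"z": 0,"rx": 0,"ry": 0,"rz": 0,"jaw": 35},
    {"x": 0,"y": 0,"z": 0,"rx": 0,"ry": 0,"rz": 0,"jaw": 40},
    {"x": 0,"y": 0,"z": 0,"rx": 0,"ry": 0,"rz": 0,"jaw": 46},
    {"x": 0,"y": 0,"z": 0,"rx": 0,"ry": 0,"rz": 0,"jaw": 54},
    {"x": 0,"y": 0,"z": 0,"rx": 0,"ry": 0,"rz": 0,"jaw": 66},
    {"x": 0,"y": 0,"z": 0,"rx": 0,"ry": 0,"rz": 0,"jaw": 70},
    {"x": 0,"y": 0,"z": 0,"rx": 0,"ry": 0,"rz": 0,"jaw": 70},
  ],
)

```text
time_s: 18.42
ee_pos: [0.5514, 0.0916, 0.1472]
eef_rot: [2.368, 2.065, 0.0]
ft_force: [-0.0, 0.9, 0.2]
width: 0.747
finger_force: 0.0
```

send_rows(
  series=[
    {"x": 0,"y": 0,"z": -10,"rx": 0,"ry": 0,"rz": 0,"jaw": 70},
    {"x": 0,"y": 0,"z": -25,"rx": 0,"ry": 0,"rz": 0,"jaw": 70},
    {"x": 0,"y": 0,"z": -40,"rx": 0,"ry": 0,"rz": 0,"jaw": 70},
    {"x": 0,"y": 0,"z": -40,"rx": 0,"ry": 0,"rz": 0,"jaw": 70},
    {"x": 0,"y": 0,"z": -40,"rx": 0,"ry": 0,"rz": 0,"jaw": 70},
    {"x": 0,"y": 0,"z": -20,"rx": 0,"ry": 0,"rz": 0,"jaw": 70},
    {"x": -30,"y": 0,"z": 0,"rx": 0,"ry": 0,"rz": 0,"jaw": 70},
    {"x": -50,"y": -10,"z": 0,"rx": 0,"ry": 0,"rz": 0,"jaw": 70},
  ],
)

```text
time_s: 19.42
ee_pos: [0.5306, 0.0135, 0.3216]
eef_rot: [-2.365, -2.067, 0.001]
ft_force: [0.8, -0.2, 0.4]
width: 0.752
finger_force: 0.0
```

send_rows(
  series=[
    {"x": -50,"y": -10,"z": 0,"rx": 0,"ry": 0,"rz": 0,"jaw": 70},
    {"x": -50,"y": -10,"z": 0,"rx": 0,"ry": 0,"rz": 0,"jaw": 70},
    {"x": -50,"y": -10,"z": 0,"rx": 0,"ry": 0,"rz": 0,"jaw": 70},
    {"x": -50,"y": 0,"z": 0,"rx": 0,"ry": 0,"rz": 0,"jaw": 70},
    {"x": -50,"y": 0,"z": 0,"rx": 0,"ry": 0,"rz": 0,"jaw": 70},
    {"x": -30,"y": 0,"z": 0,"rx": 0,"ry": 0,"rz": 0,"jaw": 70},
    {"x": 0,"y": 0,"z": 0,"rx": 0,"ry": 0,"rz": 0,"jaw": 70},
    {"x": 0,"y": 0,"z": 0,"rx": 0,"ry": 0,"rz": 0,"jaw": 70},
  ],
)

```text
time_s: 20.42
ee_pos: [0.4629, -0.2592, 0.3219]
eef_rot: [-2.367, -2.064, -0.0]
ft_force: [0.7, 0.9, 0.5]
width: 0.753
finger_force: 0.0
```

Run:
```python
from h import *
s=get_state();print(s["time_s"],s["ee_pos"])
for n in("top","side"):
    W,p,d=cloud(n);cv2.imwrite(f"pics/{n}4.png",cv2.resize(p[80:280,100:460],(792,440)))
    for C,u in zip(*objs(n,W,d,.058,.04,(.45,.65,-.0,.3))):
        t=C[C[:,2]>.10];print(n,np.round(u),len(C),np.round(C[:,2].max(),4),np.round(t.mean(0),4),np.round((t.min(0)+t.max(0))/2,4)[:2])
```

```text
20.425 [ 0.46289281 -0.25916785  0.32190175]
top [210. 184.] 213 0.1185 [0.5687 0.2076 0.1096] [0.5693 0.2089]
top [233. 187.] 202 0.1171 [0.5601 0.1477 0.1092] [0.5596 0.1481]
top [256. 189.] 200 0.1186 [0.5519 0.089  0.1095] [0.5527 0.0902]
side [199. 157.] 349 0.118 [0.5634 0.2102 0.109 ] [0.5655 0.2125]
side [223. 165.] 356 0.1186 [0.5547 0.1503 0.1092] [0.5567 0.1523]
side [246. 172.] 308 0.117 [0.5465 0.0914 0.1093] [0.5491 0.0929]
```

View pics/side4.png

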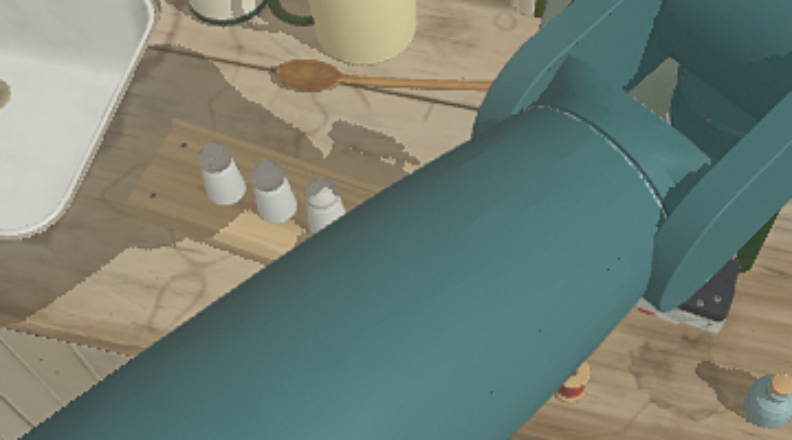

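View pics/top4.png

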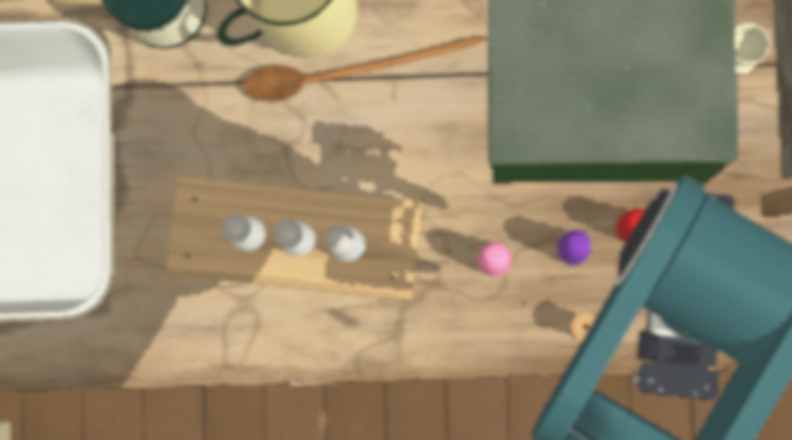

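The three shakers stand upright in a straight row on the board: (220,175), (273,190) and (325,205) in the side crop, (243,232), (295,237) and (346,243) in the top crop. Spacing is about 60 mm, so the gaps are about 18 mm. Shaker_a has not moved, and the gripper is clear at a TCP height of 0.32 m. Handing in.

```bash
python3 -c "
from bench import *
print(close_job())"
```

```text
the job is handed in; nothing more can be done
None
```

All three shakers now stand upright in one straight row along the middle of the board, with gaps of about 18 mm; shaker_a, the ink bottle and the cotton reel were left alone, and the job was handed in at about 20 s.

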